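Wind the glue press down by one turn

ROBOT

A 7-joint arm with a two-finger parallel gripper is mounted at the origin on the work surface. World frame = base frame: x ahead of the robot, y to its left, z up, the work surface at z = 0. Lengths are in m, angles in rad, forces in N, time in s.
With the tool pointing down it reaches from about 0.425 to 0.925 m from the base axis. Payload 6.8 kg.
Tool frame: the origin (TCP) lies at the very end of the fingers, on their centre line; the grasp point (between the pads) lies 19 mm behind it; z points along the fingers, x is the direction in which the jaws open and shut, and the axes are right-handed (so a half turn about z gives the same grasp; the last joint's range is limited). The gripper opens to 85 mm and grips with 20 to 120 N. Pads are 22 mm wide; open, the fingers measure 114 mm over their backs; the gripper's body (76 mm by 85 mm) begins 54 mm behind the grasp point. The pads swing forward as they close: fully open they stand 13 mm farther back than shut.
Start: joints at [-1.254, 0.477, 0.022, 1.555, -0.011, 1.109, -0.083], TCP at [0.278, 0.615, 0.231] pointing down, gripper open.
Joint ranges: [-2.96, 2.96], [-0.34, 2.1], [-1.41, 1.46], [0.24, 2.44], [-1.37, 4.51], [0.17, 1.92], [-2.96, 2.96]. Speed limits (rad/s): [2.39, 2.39, 3.14, 3.14, 3.14, 3.14, 3.14].

INTERFACE

Orientations are given as a rotation vector (axis times angle).
In Python, from bench import r, grab_frame gives the robot as it stands. The module is installed in compiled form; this text tells all that it offers.
- The arm moves only by the tool send_rows, never from a script. Its argument "series" is a list of rows, each a list of 2 entries, a list of its own where there are three numbers: the shift along the tool's x, y, z in m, then the turn, a rotation vector about the tool's x, y, z in units of 5 degrees (1.0 is 5 degrees). A call has 1 to 20 rows; each row shifts and turns the commanded pose from where the row before left it, along the tool's axes as they then stand; what a row does not reach is not made up. A row lasts 1/8 s, in which the tool goes at most 62.5 mm and 10.7 degrees, less where a joint would pass 70% of its speed; a pose out of reach is approached as far as the arm can. A call is refused whole if a number of a shift passes 0.0625 or a number of a turn 1, either way. A call with a gripper value outside its range is refused whole. "fingers" is the closure in counts, from 0 (fully open) to 255 (shut), set as the call begins (left out, the last holds). The fingers move at their own pace and stop on an object; "grip_force" is the grip in N (left out, the last holds). Time passes only in rows, so rows that do not move let the fingers close. It gives the time, the measured TCP pose, the force and the opening at its end, in the units of the state.
- r.get_obs(): the state, without advancing time (a new reading comes with each control period).
- grab_frame(name): name is "scene" or "top" or "wrist"; returns a dict with "frame" (420x560x3 uint8, red, green, blue), "fx", "fy", "cx", "cy" (pixels), "dist_coeffs" ([k1, k2, p1, p2, k3] as OpenCV has them; the pictures are not rectified), "origin" and "rotation" of the camera in the world; the wrist camera has in their place "T_tool_cam" (4x4, takes a point from camera to tool coordinates, whose origin is the TCP and whose axes are the tool frame's). Camera axes: x right, y down, z forward; pixel columns grow to the right and rows downward; lengths in m; the calibration is good to about 2 mm. A picture is of the moment at which its call begins: read the wrist's pose just before it. There is no depth.
- r.hand_in(): hands the job in, once; it reports no verdict.
The state is a dict: "clock": time; "joints": joint angles; "qvel": joint speeds; "tau": joint torques, N m; "tcp_pos": TCP position; "orientation": TCP orientation; "contact_force": force on the tool from outside, world axes, zero at the start; "moment": the same for the moment, N m; "grip_width": finger opening in m.
Only numpy, scipy, OpenCV 4.12 (cv2) and the standard library are available. Lean on these libraries where they do the work, as an engineer would, in place of code of your own. Each camera call takes 0.05 s, during which the arm holds its last target.

TASK

Wind the little glue press down by exactly one full turn: with your fingertips push its hand wheel round by the upright handle, clockwise as seen from above, until the handle stands again where it began, then leave it and move clear. Push gently and never grip the handle, and leave the boards under the pad and the other things on the bench where they are.

Things in the scene. Friction and masses are not known exactly. Their poses are not given: they have to be found in the camera images.
- press: Small glue press fixed to the bench: plywood base 200 x 280 x 20 mm, two steel columns (28 mm thick, 115 mm either side of the middle along y), grey bridge 60 x 280 mm, its top 137 mm above the bench, dark hand wheel lying flat over it. Origin: middle of the base's underside, at bench level below the wheel's axis; x across the bridge, y along it, z up. Place and yaw vary.
- wheel (a joint): Turn of the hand wheel about its upright axis, rad, growing CLOCKWISE seen from above; one turn is 6.283. It starts between -1 and 1; at 0 the handle points along the press's -x. No stop within one turn either way of the start. Takes about 2 N at the handle to turn, more if fast (1 N more per 1.3 rad/s), and stays where it is left. Each turn lowers the pad 10 mm.
- hub (a point): Middle of the hand wheel, on its upright axis at the top of the hub, 177 mm above the bench. The dark steel wheel is 174 mm across; its round rim is 18 mm thick, its centre line 78 mm from the axis, its top 172 mm above the bench. Three spokes; hub 44 mm across; a screw end 20 mm thick stands in the hub up to about 192 mm above the bench.
- handle: Upright bright metal handle of the wheel, 55 mm tall and 20 to 24 mm thick, a sleeve that spins freely on its pin, standing on the rim at the end of a spoke, 78 mm from the wheel's axis. Origin: middle of its lower end, 176 mm above the bench (its top is at 231 mm). Its own yaw means nothing as it spins.
- lamination: Two glued boards lying under the pad on the press base, along the press's x, loose: 220 x 70 x 36 mm. Origin: middle of the underside. The pad stays clear above it by 4 mm or more after one turn.
- glue: Bystander: white plastic bottle, 56 mm across, 130 mm tall, standing loose near the press on its +y side. Origin: middle of its underside.
- mallet: Bystander: wooden mallet lying loose on the press's -y side; handle 24 mm thick along its own x, head 55 x 100 x 55 mm, about 260 mm long overall. Origin: at bench level, 90 mm from the head's middle towards the handle's end.
- offcut: Bystander: loose wooden block 50 x 110 x 30 mm lying on the bench beyond the press (its +x side). Origin: middle of its underside.

How it is judged:
On the way:
1. the wheel is being pushed round by the handle with the fingers and is near half a turn (distance of handle from where it was at the start of the episode above 0.14 m and value of joint wheel above 1.1 rad and contact force between the fingers and handle above 0.3 N).
At the end, for the whole second after the job is handed in: The wheel has made one full turn clockwise and rests with its handle within 18 mm (about 13 degrees) of where it began (distance of handle from where it was at the start of the episode below 0.018 m and value of joint wheel between 4.9 and 7.7 rad and velocity of joint wheel between -0.05 and 0.05 rad/s); the robot touches nothing.
It fails at once if the wheel is wound the wrong way (value of joint wheel below -1.4 rad).
It fails at once if the wheel is wound much beyond one turn (value of joint wheel above 7.9 rad).
It fails at once if the handle is gripped or shoved hard (over 30 N) (contact force between the fingers and handle above 30 N).
It fails at once if the boards under the pad are shifted or lifted (over 20 mm) (distance of lamination from where it was at the start of the episode above 0.02 m).
It fails at once if the glue bottle, mallet or offcut is moved or lifted (over 30 mm) or tipped (distance of any of glue, mallet, offcut from where it was at the start of the episode above 0.03 m or angle between any of glue, mallet, offcut's own z axis and vertical above 0.5 rad).
It also fails if it takes over 58 s, if anything falls off the work surface, if the arm or the gripper's body presses on something with over 40 N, if the wrist force passes 120 N, or if a joint passes its speed limit or range.

## Working session

There is one attempt and no reset: what is moved stays moved. The work goes in short steps, Python scripts to look and compute and a tool call to move; the robot and the scene stay as the last step left them, time stands still between calls to the robot, and variables do not carry over. Pictures are saved under pics/ and viewed, and the job is handed in when it is done.

Besides the shell and the picture viewer there is one more tool, called after "Call:" by a JSON object that holds its "method" and its "body", one argument or row to a line. send_rows: Moves the arm, as the interface text tells. Its arguments: {"type":"object","properties":{"series":{"type":"array"},"fingers":{"type":"number"},"grip_force":{"type":"number"}},"required":["series"]}

```bash
mkdir -p pics; python3 - <<'E'
from bench import r, grab_frame
import cv2,json
o=r.get_obs();print({k:(v if not hasattr(v,'round') else v) for k,v in o.items()})
for n in ["scene","top","wrist"]:
    f=grab_frame(n); cv2.imwrite(f"pics/{n}0.png",f["frame"][:,:,::-1]); print(n,{k:v for k,v in f.items() if k!="frame"})
E
```

```text
{'clock': 0.0, 'joints': array([-1.25409818,  0.47783435,  0.02233905,  1.5564644 , -0.01148582,
        1.10930163, -0.08305697]), 'qvel': array([ 0.00087729, -0.000778  , -0.00015248, -0.00068858, -0.0003886 ,
        0.0021043 ,  0.00023917]), 'tau': array([-1.96009762e-05, -5.96441996e+01,  1.60779655e+00, -2.81193388e+01,
        1.24402007e-02,  9.46081826e-03,  3.67146527e-06]), 'tcp_pos': array([0.27796218, 0.6144507 , 0.23029728]), 'orientation': array([ 2.63879037e+00,  1.70270202e+00, -2.34086507e-03]), 'contact_force': array([-0.23516204,  0.27726505,  0.78436916]), 'moment': array([0.03183849, 0.00824223, 0.06188612]), 'grip_width': 0.08511249630367457}
scene {'fx': 535.8503367031311, 'fy': 535.8503367031311, 'cx': 284.91609383888556, 'cy': 203.2236084601787, 'dist_coeffs': array([-0.04027857,  0.        ,  0.        ,  0.        ,  0.        ]), 'origin': array([ 1.28329429, -0.89089173,  0.92698839]), 'rotation': array([-2.10201347, -0.65705766,  0.36474907])}
top {'fx': 388.59589131338316, 'fy': 388.59589131338316, 'cx': 280.0734276483128, 'cy': 208.23033866785306, 'dist_coeffs': array([-0.03725209,  0.        ,  0.        ,  0.        ,  0.        ]), 'origin': array([0.41273918, 0.06445582, 0.996903  ]), 'rotation': array([-2.13506349,  2.08456295, -0.20846134])}
wrist {'fx': 317.22957519369334, 'fy': 317.22957519369334, 'cx': 280.7929156110362, 'cy': 209.2704305288028, 'dist_coeffs': array([0.01395562, 0.        , 0.        , 0.        , 0.        ]), 'T_tool_cam': array([[ 9.99999727e-01, -7.23541481e-04, -1.50603453e-04,
        -4.91883228e-04],
       [ 7.37463899e-04,  9.63576350e-01,  2.67432374e-01,
        -6.78278113e-02],
       [-4.83804901e-05, -2.67432412e-01,  9.63576620e-01,
        -1.43299936e-01],
       [ 0.00000000e+00,  0.00000000e+00,  0.00000000e+00,
         1.00000000e+00]])}
```

View pics/scene0.png

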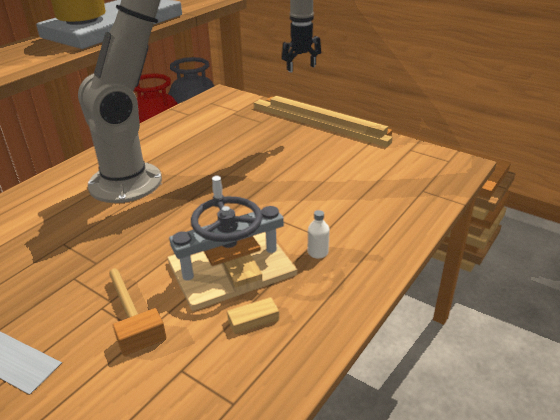

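View pics/top0.png

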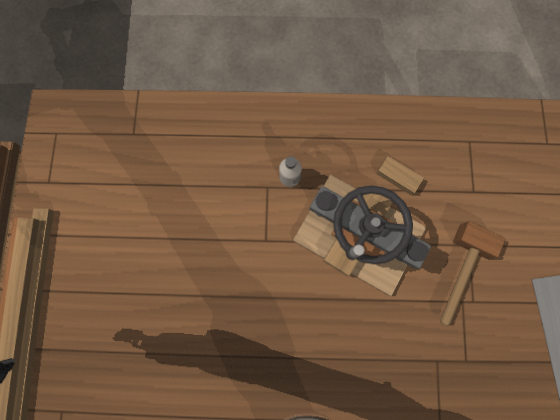

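The scene and top views show the press near the robot's centre-right: wheel about (372,224) in the top view, handle near (359,250), bottle at (290,172), mallet at (470,265), and offcut at (401,174). I'll enlarge them for exact pixels.

```bash
python3 - <<'E'
import cv2
a=cv2.imread("pics/top0.png")[160:310,270:470];cv2.imwrite("pics/topc.png",cv2.resize(a,None,fx=4,fy=4,interpolation=cv2.INTER_CUBIC))
a=cv2.imread("pics/scene0.png")[165:315,160:340];cv2.imwrite("pics/scenec.png",cv2.resize(a,None,fx=4,fy=4,interpolation=cv2.INTER_CUBIC))
E
```

```text
(no output)
```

View pics/topc.png

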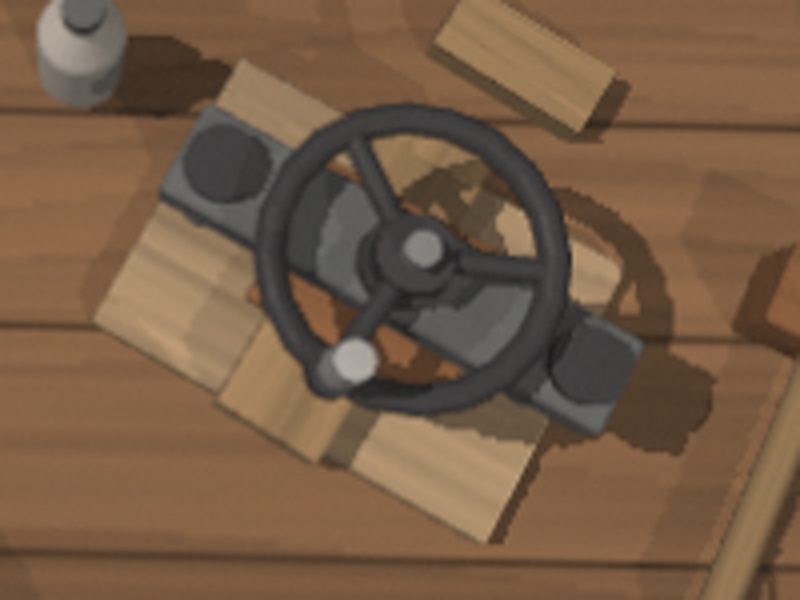

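View pics/scenec.png

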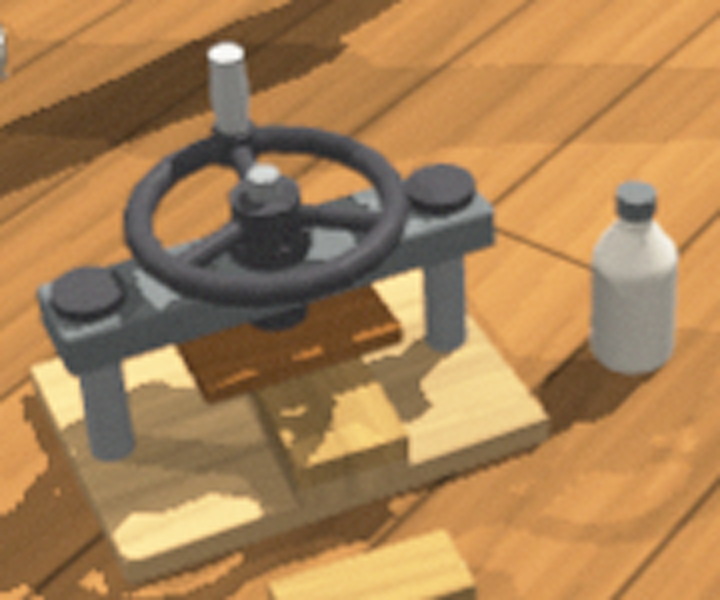

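```bash
cat > h.py <<'E'
import numpy as np,cv2
from scipy.spatial.transform import Rotation as R
C={"scene":(535.8503367,284.91609,203.2236,-0.04027857,[1.28329429,-0.89089173,0.92698839],[-2.10201347,-0.65705766,0.36474907]),
"top":(388.59589,280.07343,208.23034,-0.03725209,[0.41273918,0.06445582,0.996903],[-2.13506349,2.08456295,-0.20846134])}
def ray(n,uv,z):
    f,cx,cy,k,o,rv=C[n]
    p=cv2.undistortPoints(np.array([[uv]],float),np.array([[f,0,cx],[0,f,cy],[0,0,1.]]),np.array([k,0,0,0,0.]))[0,0]
    d=R.from_rotvec(rv).apply([p[0],p[1],1]);o=np.array(o);return o+d*(z-o[2])/d[2]
def proj(n,P):
    f,cx,cy,k,o,rv=C[n]
    Ri=R.from_rotvec(rv).inv();t=Ri.apply(-np.array(o))
    return cv2.projectPoints(np.array(P,float).reshape(-1,3),Ri.as_rotvec(),t,np.array([[f,0,cx],[0,f,cy],[0,0,1.]]),np.array([k,0,0,0,0.]))[0][:,0]
E
python3 - <<'E'
from h import *
T=lambda u,v:(270+u/4,160+v/4)
S=lambda u,v:(160+u/4,165+v/4)
for n,a in dict(rim=("top",T(413.5,258),.163),screw=("top",T(424,249),.192),handle=("top",T(355,361),.231),bottle=("top",T(86,12),.13),
 sscrew=("scene",S(264,174),.192),shandle=("scene",S(226,53),.231),
 b1=("top",T(243,60),.02),b2=("top",T(95,320),.02),b3=("top",T(488,543),.02),
 br1=("top",T(212,107),.137),br2=("top",T(162,195),.137),br3=("top",T(598,437),.137),
 off1=("top",T(462,-8),.03),off4=("top",T(615,72),.03),mal1=("top",(447,322),.01),malh=("top",(483,238),.055)).items(): print(n,ray(*a).round(4))
h=ray("top",T(355,361),.231);c=ray("top",T(424,249),.192)
print(np.linalg.norm((h-c)[:2]))
E
```

```text
rim [ 0.5545 -0.1305  0.163 ]
screw [ 0.5545 -0.1293  0.192 ]
handle [ 0.4909 -0.0845  0.231 ]
bottle [0.7013 0.0496 0.13  ]
sscrew [ 0.5612 -0.1308  0.192 ]
shandle [ 0.4969 -0.0861  0.231 ]
b1 [ 0.7074 -0.0555  0.02  ]
b2 [0.5345 0.0382 0.02  ]
b3 [ 0.4021 -0.206   0.02  ]
br1 [ 0.6438 -0.0233  0.137 ]
br2 [0.5917 0.0048 0.137 ]
br3 [ 0.4616 -0.236   0.137 ]
off1 [ 0.7542 -0.1978  0.03  ]
off4 [ 0.7023 -0.2957  0.03  ]
mal1 [ 0.3411 -0.3432  0.01  ]
malh [ 0.5454 -0.4256  0.055 ]
0.07784986918354779
```

Call:
{"method": "send_rows", "body": {
  "series": [
    [[0, 0, -0.0075], [0, 0, 1]],
    [[0, 0, -0.0075], [0, 0, 1]],
    [[0, 0, -0.0075], [0, 0, 1]],
    [[0, 0, -0.0075], [0, 0, 1]],
    [[0, 0, -0.0075], [0, 0, 1]],
    [[0, 0, -0.0075], [0, 0, 1]],
    [[0, 0, -0.0075], [0, 0, 1]],
    [[0, 0, -0.0075], [0, 0, 1]],
    [[0, 0, -0.0075], [0, 0, 1]],
    [[0, 0, -0.0075], [0, 0, 1]],
    [[0, 0, -0.0075], [0, 0, 1]],
    [[0, 0, -0.0075], [0, 0, 1]],
    [[0, 0, -0.0075], [0, 0, 1]],
    [[0, 0, 0], [0, 0, 0.14]],
    [[0, 0, 0], [0, 0, 0]]
  ],
  "fingers": 255,
  "grip_force": 20
}}

```text
clock: 2.02
tcp_pos: [0.278, 0.6148, 0.3282]
orientation: [3.141, 0.001, -0.0]
contact_force: [0.6, -0.5, -0.2]
grip_width: -0.0001
```

Call:
{"method": "send_rows", "body": {
  "series": [
    [[0.02, 0.02, 0], [0, 0, 0]],
    [[0.02, 0.04, 0], [0, 0, 0]],
    [[0.02, 0.04, 0], [0, 0, 0]],
    [[0.02, 0.04, 0], [0, 0, 0]],
    [[0.02, 0.04, 0], [0, 0, 0]],
    [[0.02, 0.04, 0], [0, 0, 0]],
    [[0.02, 0.04, 0], [0, 0, 0]],
    [[0.02, 0.04, 0], [0, 0, 0]],
    [[0.02, 0.04, 0], [0, 0, 0]],
    [[0.02, 0.04, 0], [0, 0, 0]],
    [[0, 0.04, 0], [0, 0, 0]],
    [[0, 0.04, 0], [0, 0, 0]],
    [[0, 0.04, 0], [0, 0, 0]],
    [[0, 0.04, 0], [0, 0, 0]],
    [[0, 0.04, 0], [0, 0, 0]],
    [[0, 0.04, 0], [0, 0, 0]],
    [[0, 0.04, 0], [0, 0, 0]],
    [[0, 0.04, 0], [0, 0, 0]],
    [[0, 0.035, 0], [0, 0, 0]],
    [[0, 0, 0], [0, 0, 0]]
  ]
}}

```text
clock: 4.53
tcp_pos: [0.4769, -0.1231, 0.3287]
orientation: [3.141, -0.008, -0.0]
contact_force: [0.2, 0.7, -0.1]
grip_width: -0.0002
```

```bash
python3 - <<'E'
from bench import r, grab_frame
import cv2
o=r.get_obs();print(o["clock"],o["tcp_pos"],o["joints"].round(2))
for n in ["scene","wrist"]:
    f=grab_frame(n)["frame"][:,:,::-1]
    if n=="scene": f=cv2.resize(f[100:310,110:340],None,fx=3,fy=2.85)
    cv2.imwrite(f"pics/{n}1.png",f)
E
```

```text
4.525 [ 0.47691076 -0.12310444  0.32870637] [-0.58  0.08  0.76  1.89 -0.06  1.2   0.2 ]
```

View pics/scene1.png

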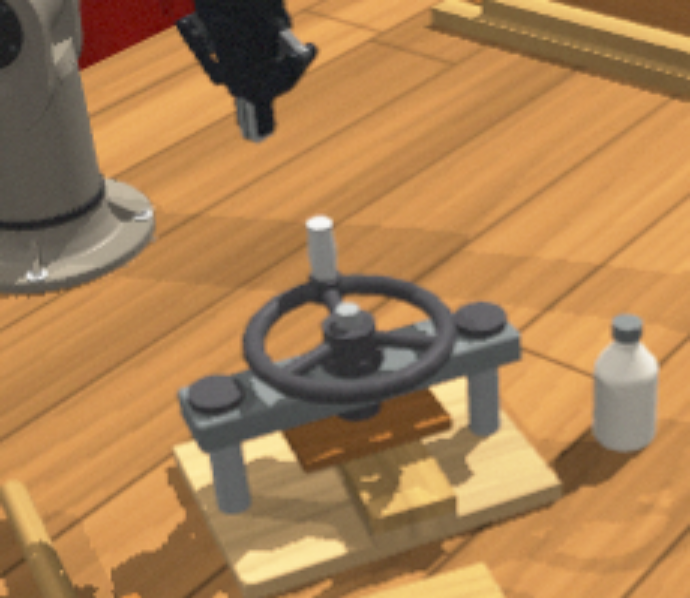

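View pics/wrist1.png

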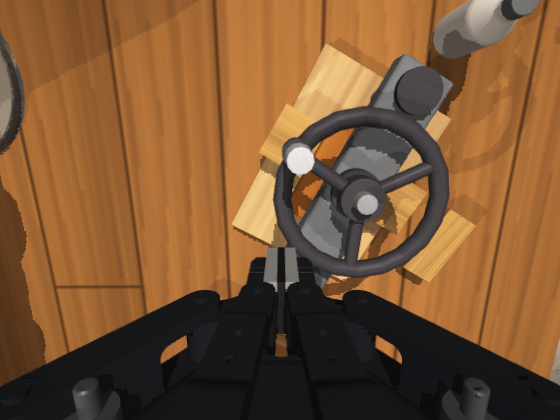

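The scene view shows the closed fingertips above the press with the linkages well behind the tips. The wrist view shows the handle top at (300,160), the screw end at (367,205) and the closed fingertips at about (282,255). I'll use these as an independent check of the positions.

```bash
python3 - <<'E'
from h import *
from bench import r, grab_frame
o=r.get_obs();w=grab_frame("wrist")
Rt=R.from_rotvec(o["orientation"]).as_matrix();T=w["T_tool_cam"]
K=np.array([[w["fx"],0,w["cx"]],[0,w["fy"],w["cy"]],[0,0,1]])
Rc=Rt@T[:3,:3];oc=o["tcp_pos"]+Rt@T[:3,3]
for n,uv,z in (("handle",(300,160),.231),("screw",(367,205),.192),("rim",(362,192),.163)):
    p=cv2.undistortPoints(np.array([[uv]],float),K,w["dist_coeffs"])[0,0];d=Rc@[p[0],p[1],1];print(n,(oc+d*(z-oc[2])/d[2]).round(4))
C0=np.array([.556,-.130]);
# table of pusher shifts
for a in range(174,174-400,-5): pass
print(o["tcp_pos"])
E
```

```text
handle [ 0.4916 -0.0807  0.231 ]
screw [ 0.5556 -0.1261  0.192 ]
rim [ 0.5578 -0.1204  0.163 ]
[ 0.47749639 -0.11979431  0.32850507]
```

Call:
{"method": "send_rows", "body": {
  "series": [
    [[0, 0, 0.016], [0, 0, 0]],
    [[0, 0, 0.016], [0, 0, 0]],
    [[0, 0, 0.016], [0, 0, 0]],
    [[0, 0, 0.016], [0, 0, 0]],
    [[0, 0, 0.016], [0, 0, 0]],
    [[0, 0, 0.016], [0, 0, 0]],
    [[0, 0, 0.016], [0, 0, 0]],
    [[0, 0, 0.016], [0, 0, 0]],
    [[0, 0, 0], [0, 0, 0]]
  ]
}}

```text
clock: 5.8
tcp_pos: [0.4768, -0.1201, 0.1995]
orientation: [3.141, -0.002, -0.004]
contact_force: [0.1, 0.3, -0.2]
grip_width: 0.0003
```

```bash
cat > tab.py <<'E'
from h import *
from bench import r
import sys
o=r.get_obs();print(o["tcp_pos"].round(4),o["contact_force"].round(1),o["joints"].round(2))
C0=np.array([.556,-.129]);p=o["tcp_pos"][:2].copy();d=p-C0
a=np.degrees(np.arctan2(d[1],d[0]));print("ang",a,"rad",np.hypot(*d))
n=int(sys.argv[1]);st=float(sys.argv[2]);out=[]
for i in range(1,n+1):
    q=np.radians(a-st*i);t=C0+.078*np.array([np.cos(q),np.sin(q)])
    s=np.round((t-p)*2000)/2000;p=p+s;out.append((round(float(s[0]),4),round(float(-s[1]),4)))
print(out)
E
python3 tab.py 20 4.5
```

```text
[ 0.4768 -0.1201  0.1995] [ 0.1  0.3 -0.2] [-0.5   0.25  0.73  2.05 -0.21  0.91  0.35]
ang 173.58039216571893 rad 0.07969477831536424
[(0.0025, -0.006), (0.0015, -0.006), (0.002, -0.0055), (0.002, -0.006), (0.003, -0.0055), (0.003, -0.005), (0.0035, -0.005), (0.004, -0.0045), (0.0045, -0.0045), (0.0045, -0.004), (0.005, -0.0035), (0.005, -0.0035), (0.0055, -0.0025), (0.006, -0.0025), (0.0055, -0.002), (0.006, -0.0015), (0.006, -0.001), (0.006, -0.0005), (0.0065, -0.0), (0.006, 0.0005)]
```

First 8 rows to check the contact.

Call:
{"method": "send_rows", "body": {
  "series": [
    [[0.0025, -0.006, 0], [0, 0, 0]],
    [[0.0015, -0.006, 0], [0, 0, 0]],
    [[0.002, -0.0055, 0], [0, 0, 0]],
    [[0.002, -0.006, 0], [0, 0, 0]],
    [[0.003, -0.0055, 0], [0, 0, 0]],
    [[0.003, -0.005, 0], [0, 0, 0]],
    [[0.0035, -0.005, 0], [0, 0, 0]],
    [[0.004, -0.0045, 0], [0, 0, 0]],
    [[0, 0, 0], [0, 0, 0]]
  ]
}}

```text
clock: 6.92
tcp_pos: [0.4997, -0.0759, 0.2007]
orientation: [-3.141, -0.0, -0.0]
contact_force: [-1.2, 0.3, 0.3]
grip_width: -0.0001
```

```bash
python3 - <<'E'
from bench import r, grab_frame
import cv2
for n in ["scene","top"]:
    f=grab_frame(n)["frame"][:,:,::-1]
    f=cv2.resize(f[165:315,160:340] if n=="scene" else f[160:310,270:470],None,fx=4,fy=4,interpolation=cv2.INTER_CUBIC)
    cv2.imwrite(f"pics/{n}2.png",f)
E
python3 tab.py 20 4.5
```

```text
[ 0.4993 -0.0761  0.2007] [ 0.1 -0.5  0.9] [-0.57  0.28  0.71  2.02 -0.23  0.92  0.27]
ang 137.01139665338104 rad 0.07753813129521847
[(0.004, -0.0045), (0.0045, -0.004), (0.005, -0.0035), (0.0055, -0.0035), (0.0055, -0.0025), (0.0055, -0.0025), (0.006, -0.002), (0.006, -0.001), (0.006, -0.001), (0.006, -0.0005), (0.006, -0.0), (0.006, 0.0005), (0.0065, 0.001), (0.0055, 0.0015), (0.006, 0.002), (0.0055, 0.002), (0.0055, 0.003), (0.0055, 0.003), (0.005, 0.004), (0.0045, 0.004)]
```

View pics/scene2.png

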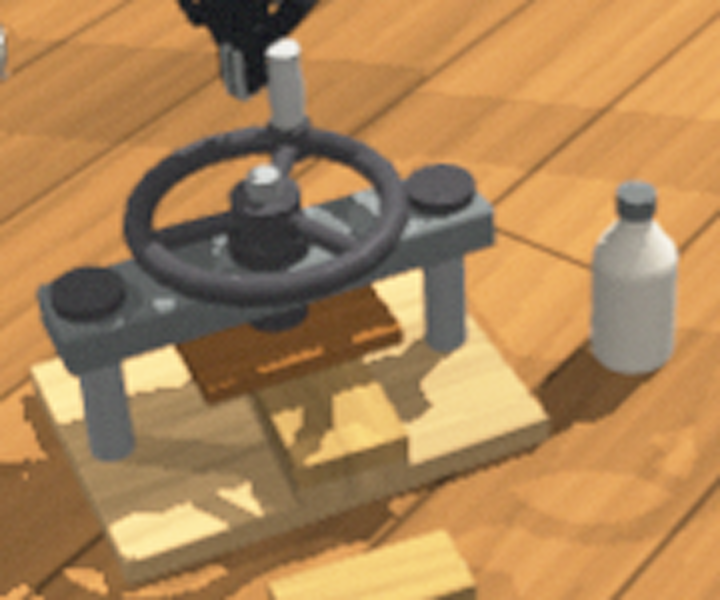

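View pics/top2.png

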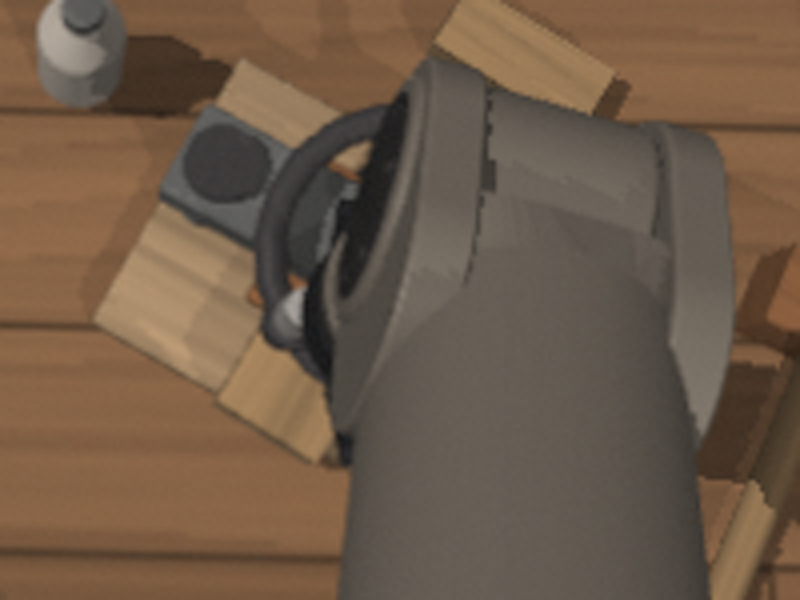

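The scene view shows the fingertips behind the handle, whose top has moved from (226,53) to (284,47) in the crop, and the wheel has turned clockwise. The bystanders haven't moved. I'll carry on.

Call:
{"method": "send_rows", "body": {
  "series": [
    [[0.004, -0.0045, 0], [0, 0, 0]],
    [[0.0045, -0.004, 0], [0, 0, 0]],
    [[0.005, -0.0035, 0], [0, 0, 0]],
    [[0.0055, -0.0035, 0], [0, 0, 0]],
    [[0.0055, -0.0025, 0], [0, 0, 0]],
    [[0.0055, -0.0025, 0], [0, 0, 0]],
    [[0.006, -0.002, 0], [0, 0, 0]],
    [[0.006, -0.001, 0], [0, 0, 0]],
    [[0.006, -0.001, 0], [0, 0, 0]],
    [[0.006, -0.0005, 0], [0, 0, 0]],
    [[0.006, 0, 0], [0, 0, 0]],
    [[0.006, 0.0005, 0], [0, 0, 0]],
    [[0.0065, 0.001, 0], [0, 0, 0]],
    [[0.0055, 0.0015, 0], [0, 0, 0]],
    [[0.006, 0.002, 0], [0, 0, 0]],
    [[0.0055, 0.002, 0], [0, 0, 0]],
    [[0.0055, 0.003, 0], [0, 0, 0]],
    [[0.0055, 0.003, 0], [0, 0, 0]],
    [[0.005, 0.004, 0], [0, 0, 0]],
    [[0.0045, 0.004, 0], [0, 0, 0]]
  ]
}}

```text
clock: 9.52
tcp_pos: [0.6096, -0.0729, 0.2008]
orientation: [-3.142, 0.001, -0.0]
contact_force: [-2.8, 1.3, -0.4]
grip_width: 0.0
```

```bash
python3 - <<'E'
from bench import r, grab_frame
import cv2
for n in ["scene"]:
    f=grab_frame(n)["frame"][:,:,::-1]
    f=cv2.resize(f[165:315,160:340] if n=="scene" else f[160:310,270:470],None,fx=4,fy=4,interpolation=cv2.INTER_CUBIC)
    cv2.imwrite(f"pics/{n}3.png",f)
E
python3 tab.py 20 4.5
```

```text
[ 0.61   -0.0739  0.2009] [-0.4  0.1  0.4] [-0.47  0.47  0.66  1.77 -0.33  1.01  0.32]
ang 45.59794414166125 rad 0.07717789180969467
[(0.005, 0.004), (0.0035, 0.0045), (0.0035, 0.005), (0.003, 0.0055), (0.0025, 0.0055), (0.0025, 0.006), (0.0015, 0.0055), (0.0015, 0.006), (0.0005, 0.006), (0.0005, 0.0065), (-0.0, 0.006), (-0.001, 0.006), (-0.001, 0.006), (-0.0015, 0.006), (-0.002, 0.0055), (-0.0025, 0.006), (-0.003, 0.005), (-0.0035, 0.0055), (-0.0035, 0.0045), (-0.0045, 0.0045)]
```

View pics/scene3.png

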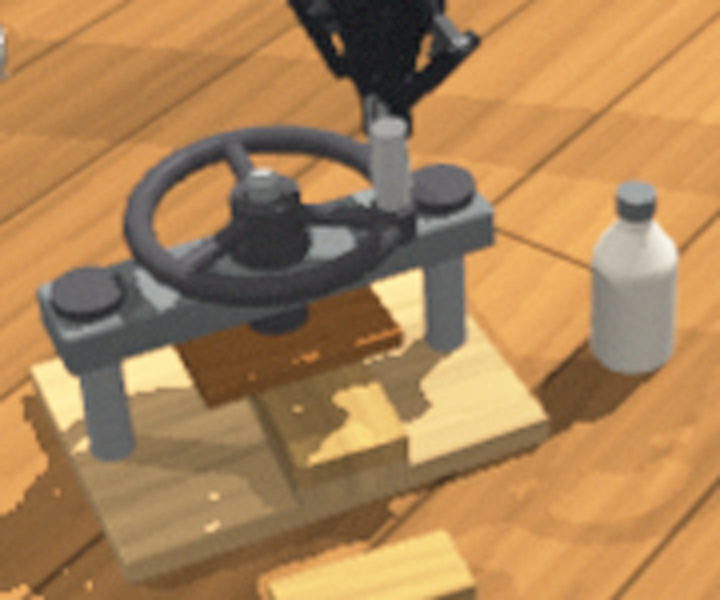

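The scene view shows the handle now on the bridge's +y end, top at (388,127) in the crop, with the fingertips behind it and clear of the rim. Continuing.

Call:
{"method": "send_rows", "body": {
  "series": [
    [[0.005, 0.004, 0], [0, 0, 0]],
    [[0.0035, 0.0045, 0], [0, 0, 0]],
    [[0.0035, 0.005, 0], [0, 0, 0]],
    [[0.003, 0.0055, 0], [0, 0, 0]],
    [[0.0025, 0.0055, 0], [0, 0, 0]],
    [[0.0025, 0.006, 0], [0, 0, 0]],
    [[0.0015, 0.0055, 0], [0, 0, 0]],
    [[0.0015, 0.006, 0], [0, 0, 0]],
    [[0.0005, 0.006, 0], [0, 0, 0]],
    [[0.0005, 0.0065, 0], [0, 0, 0]],
    [[0, 0.006, 0], [0, 0, 0]],
    [[-0.001, 0.006, 0], [0, 0, 0]],
    [[-0.001, 0.006, 0], [0, 0, 0]],
    [[-0.0015, 0.006, 0], [0, 0, 0]],
    [[-0.002, 0.0055, 0], [0, 0, 0]],
    [[-0.0025, 0.006, 0], [0, 0, 0]],
    [[-0.003, 0.005, 0], [0, 0, 0]],
    [[-0.0035, 0.0055, 0], [0, 0, 0]],
    [[-0.0035, 0.0045, 0], [0, 0, 0]],
    [[-0.0045, 0.0045, 0], [0, 0, 0]]
  ]
}}

```text
clock: 12.08
tcp_pos: [0.6105, -0.1825, 0.2009]
orientation: [3.142, -0.001, 0.0]
contact_force: [1.2, 3.2, 1.3]
grip_width: -0.0001
```

```bash
python3 - <<'E'
from bench import r, grab_frame
from h import *
h=ray("scene",(160+388/4,165+127/4),.231)[:2]-[.0055,-.0015]-[.556,-.129];print(h,np.degrees(np.arctan2(h[1],h[0])))
for n in ["scene"]:
    f=grab_frame(n)["frame"][:,:,::-1]
    f=cv2.resize(f[165:315,160:340] if n=="scene" else f[160:310,270:470],None,fx=4,fy=4,interpolation=cv2.INTER_CUBIC)
    cv2.imwrite(f"pics/{n}4.png",f)
E
python3 tab.py 20 4.5
```

```text
[0.06730295 0.03569524] 27.939983858292297
[ 0.6097 -0.1836  0.2009] [-0.2  0.5 -0.6] [-0.27  0.51  0.66  1.72 -0.36  1.04  0.5 ]
ang -45.51299038494545 rad 0.07656471846982493
[(-0.0035, 0.005), (-0.005, 0.004), (-0.005, 0.003), (-0.0055, 0.003), (-0.0055, 0.0025), (-0.0055, 0.0025), (-0.006, 0.0015), (-0.006, 0.001), (-0.006, 0.0005), (-0.0065, 0.0005), (-0.006, -0.0005), (-0.006, -0.0005), (-0.006, -0.0015), (-0.006, -0.0015), (-0.0055, -0.0025), (-0.0055, -0.0025), (-0.0055, -0.003), (-0.005, -0.0035), (-0.005, -0.004), (-0.0045, -0.004)]
```

View pics/scene4.png

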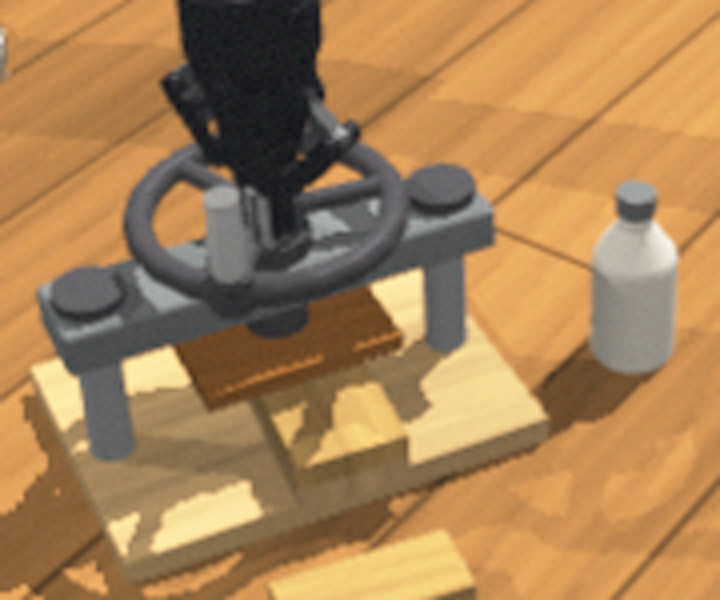

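The scene view shows the handle at the front, top at (225,197) in the crop, with the fingertips touching behind it. That is past half a turn. The pusher lags the handle by about 18°.

Call:
{"method": "send_rows", "body": {
  "series": [
    [[-0.0035, 0.005, 0], [0, 0, 0]],
    [[-0.005, 0.004, 0], [0, 0, 0]],
    [[-0.005, 0.003, 0], [0, 0, 0]],
    [[-0.0055, 0.003, 0], [0, 0, 0]],
    [[-0.0055, 0.0025, 0], [0, 0, 0]],
    [[-0.0055, 0.0025, 0], [0, 0, 0]],
    [[-0.006, 0.0015, 0], [0, 0, 0]],
    [[-0.006, 0.001, 0], [0, 0, 0]],
    [[-0.006, 0.0005, 0], [0, 0, 0]],
    [[-0.0065, 0.0005, 0], [0, 0, 0]],
    [[-0.006, -0.0005, 0], [0, 0, 0]],
    [[-0.006, -0.0005, 0], [0, 0, 0]],
    [[-0.006, -0.0015, 0], [0, 0, 0]],
    [[-0.006, -0.0015, 0], [0, 0, 0]],
    [[-0.0055, -0.0025, 0], [0, 0, 0]],
    [[-0.0055, -0.0025, 0], [0, 0, 0]],
    [[-0.0055, -0.003, 0], [0, 0, 0]],
    [[-0.005, -0.0035, 0], [0, 0, 0]],
    [[-0.005, -0.004, 0], [0, 0, 0]],
    [[-0.0045, -0.004, 0], [0, 0, 0]]
  ]
}}

```text
clock: 14.62
tcp_pos: [0.501, -0.1817, 0.2008]
orientation: [-3.141, 0.001, -0.001]
contact_force: [1.3, -1.6, -0.3]
grip_width: -0.0
```

```bash
python3 - <<'E'
from bench import r, grab_frame
from h import *
for n in ["scene"]:
    f=grab_frame(n)["frame"][:,:,::-1]
    f=cv2.resize(f[165:315,160:340] if n=="scene" else f[160:310,270:470],None,fx=4,fy=4,interpolation=cv2.INTER_CUBIC)
    cv2.imwrite(f"pics/{n}5.png",f)
E
python3 tab.py 14 4.3
```

```text
[ 0.5003 -0.1811  0.2006] [-1.   0.1 -0.8] [-0.34  0.33  0.71  1.96 -0.26  0.94  0.5 ]
ang -136.90853922441082 rad 0.07628801509279583
[(-0.005, -0.0035), (-0.0035, -0.0045), (-0.003, -0.005), (-0.003, -0.005), (-0.0025, -0.0055), (-0.002, -0.0055), (-0.0015, -0.0055), (-0.001, -0.006), (-0.0005, -0.0055), (-0.0005, -0.006), (0.0005, -0.006), (0.0005, -0.0055), (0.001, -0.006), (0.0015, -0.0055)]
```

View pics/scene5.png

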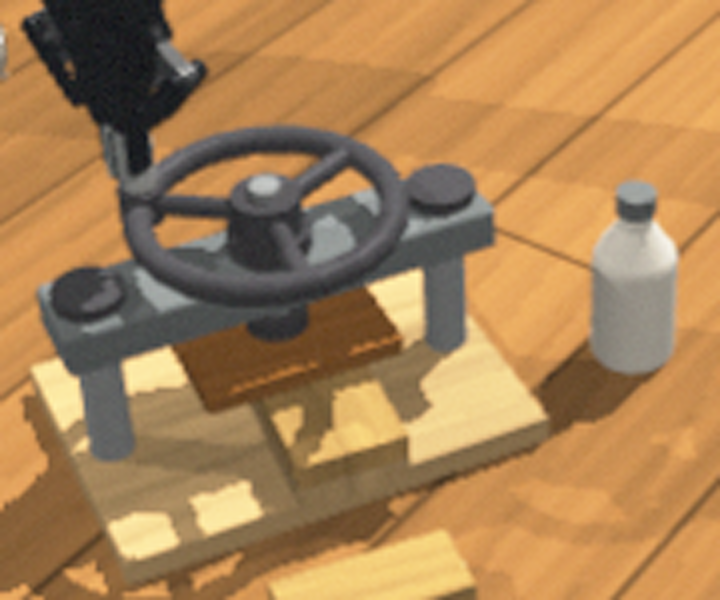

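The scene view shows the handle mount at (140,190) in the crop, with the handle hidden behind the fingertips, as expected. I'll push most of what's left, slowly, then check.

Call:
{"method": "send_rows", "body": {
  "series": [
    [[-0.005, -0.0035, 0], [0, 0, 0]],
    [[-0.0035, -0.0045, 0], [0, 0, 0]],
    [[-0.003, -0.005, 0], [0, 0, 0]],
    [[-0.003, -0.005, 0], [0, 0, 0]],
    [[-0.0025, -0.0055, 0], [0, 0, 0]],
    [[-0.002, -0.0055, 0], [0, 0, 0]],
    [[-0.0015, -0.0055, 0], [0, 0, 0]],
    [[-0.001, -0.006, 0], [0, 0, 0]],
    [[-0.0005, -0.0055, 0], [0, 0, 0]],
    [[-0.0005, -0.006, 0], [0, 0, 0]],
    [[0.0005, -0.006, 0], [0, 0, 0]],
    [[0, -0.003, 0], [0, 0, 0]],
    [[0, 0, 0], [0, 0, 0]]
  ]
}}

```text
clock: 16.3
tcp_pos: [0.4793, -0.1204, 0.2008]
orientation: [-3.141, 0.0, 0.0]
contact_force: [-0.1, 0.2, -0.1]
grip_width: 0.0003
```

```bash
python3 - <<'E'
from bench import r, grab_frame
from h import *
for n in ["scene"]:
    f=grab_frame(n)["frame"][:,:,::-1]
    f=cv2.resize(f[165:315,160:340] if n=="scene" else f[160:310,270:470],None,fx=4,fy=4,interpolation=cv2.INTER_CUBIC)
    cv2.imwrite(f"pics/{n}6.png",f)
E
python3 tab.py 6 2
```

```text
[ 0.4792 -0.1205  0.2008] [ 0.3 -0.  -0.4] [-0.48  0.25  0.71  2.05 -0.21  0.91  0.34]
ang 173.7178465989464 rad 0.07722668600989584
[(-0.0005, -0.003), (0.0005, -0.0025), (0.0005, -0.0025), (0.0005, -0.003), (0.001, -0.0025), (0.0005, -0.0025)]
```

View pics/scene6.png

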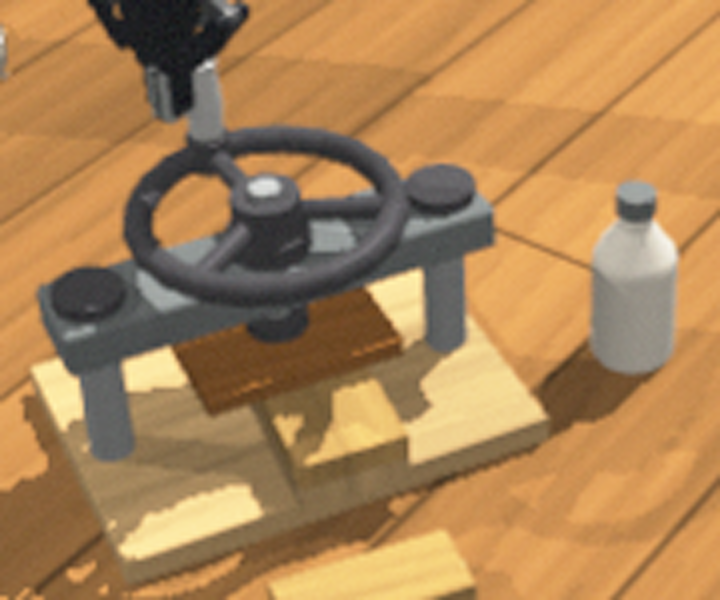

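The scene view shows the handle's lower end at about (206,137) in the crop, against (232,131) at the start, so it is a bit short.

```bash
python3 - <<'E'
from h import *
for uv in ((206,137),(232,131)):
    h=ray("scene",(160+uv[0]/4,165+uv[1]/4),.177)[:2]-[.0055,-.0015]-[.556,-.129];print(h,np.degrees(np.arctan2(h[1],h[0])))
E
```

```text
[-0.07096343  0.02549647] 160.23713425130137
[-0.06184585  0.0395875 ] 147.3767132780024
```

Call:
{"method": "send_rows", "body": {
  "series": [
    [[-0.0005, -0.003, 0], [0, 0, 0]],
    [[0.0005, -0.0025, 0], [0, 0, 0]],
    [[0.0005, -0.0025, 0], [0, 0, 0]],
    [[0.0005, -0.003, 0], [0, 0, 0]],
    [[0.001, -0.0025, 0], [0, 0, 0]],
    [[0.0005, -0.0025, 0], [0, 0, 0]],
    [[0, 0, 0], [0, 0, 0]]
  ]
}}

```text
clock: 17.23
tcp_pos: [0.4817, -0.1046, 0.2007]
orientation: [-3.141, 0.0, 0.0]
contact_force: [-0.3, -0.8, -0.3]
grip_width: 0.0
```

```bash
python3 - <<'E'
from bench import r, grab_frame
from h import *
for n in ["scene"]:
    f=grab_frame(n)["frame"][:,:,::-1]
    f=cv2.resize(f[165:315,160:340] if n=="scene" else f[160:310,270:470],None,fx=4,fy=4,interpolation=cv2.INTER_CUBIC)
    cv2.imwrite(f"pics/{n}7.png",f)
E
python3 tab.py 2 2
```

```text
[ 0.4817 -0.1047  0.2008] [-0.1 -0.4  0.4] [-0.51  0.25  0.7   2.05 -0.2   0.91  0.3 ]
ang 161.85826232111705 rad 0.07815529123879102
[(0.001, -0.0025), (0.001, -0.0025)]
```

View pics/scene7.png

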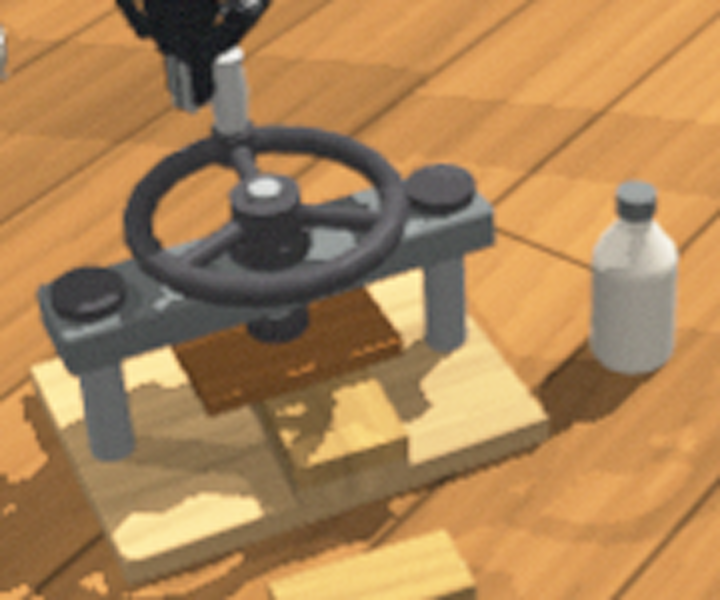

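The scene view shows the handle top at about (228,55) and its base at (232,132). At the start they were (226,53) and (232,131), so it is back in place. I'll back off and raise the arm, then look at it from the top camera.

Call:
{"method": "send_rows", "body": {
  "series": [
    [[-0.002, 0.005, 0], [0, 0, 0]],
    [[-0.003, 0.01, 0], [0, 0, 0]],
    [[-0.003, 0.01, 0], [0, 0, 0]],
    [[0, 0, -0.02], [0, 0, 0]],
    [[0, 0, -0.02], [0, 0, 0]],
    [[0, 0, -0.03], [0, 0, 0]],
    [[0, 0, -0.03], [0, 0, 0]],
    [[0, 0, -0.03], [0, 0, 0]],
    [[0.005, -0.04, 0], [0, 0, 0]],
    [[0, -0.05, 0], [0, 0, 0]],
    [[0, -0.06, 0], [0, 0, 0]],
    [[0, -0.06, 0], [0, 0, 0]],
    [[0, -0.06, 0], [0, 0, 0]],
    [[0, -0.06, 0], [0, 0, 0]],
    [[0, -0.06, 0], [0, 0, 0]],
    [[0, -0.05, 0], [0, 0, 0]],
    [[0, 0, 0], [0, 0, 0]],
    [[0, 0, 0], [0, 0, 0]]
  ]
}}

```text
clock: 19.52
tcp_pos: [0.4795, 0.3086, 0.3305]
orientation: [3.141, -0.003, -0.0]
contact_force: [-0.2, -0.7, -0.3]
grip_width: -0.0
```

```bash
python3 - <<'E'
from bench import r, grab_frame
from h import *
print(r.get_obs()["tcp_pos"],r.get_obs()["qvel"].round(3),r.get_obs()["contact_force"])
f=grab_frame("top")["frame"][:,:,::-1];cv2.imwrite("pics/top8f.png",f)
cv2.imwrite("pics/top8.png",cv2.resize(f[160:310,270:470],None,fx=4,fy=4,interpolation=cv2.INTER_CUBIC))
E
```

```text
[0.47945502 0.30855755 0.3305205 ] [ 0.014 -0.018  0.018  0.01   0.     0.001 -0.001] [-0.22122637 -0.74636076 -0.25723958]
```

View pics/top8.png

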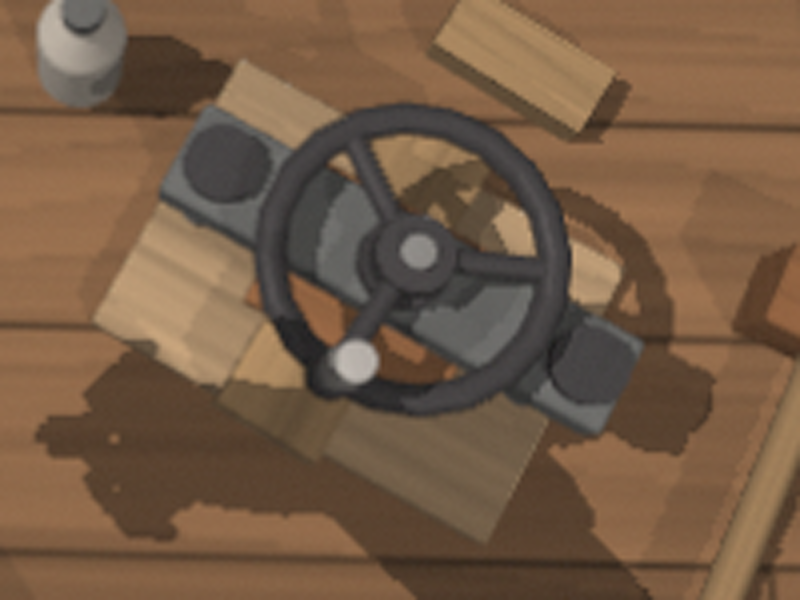

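View pics/top8f.png

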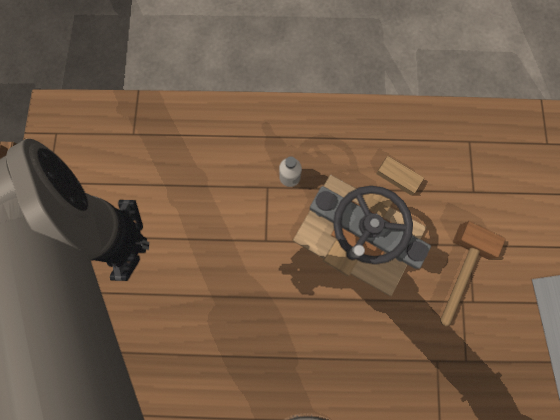

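The handle top is at (355,361) in the top crop, the same pixel as at the start. The bottle, mallet, offcut and boards are where they were, and the arm is clear. I'm handing in.

```bash
python3 -c "
from bench import r
print(r.hand_in())"
```

```text
the job is handed in; nothing more can be done
None
```

I wound the press down one full clockwise turn by pushing the handle round with the closed fingertips, then backed off, lifted clear and handed the job in at about 19.6 s. `hand_in` reports no verdict.

- **Handle position:** in the last top picture the handle top is at the same crop pixel as at the start, (355,361). The last scene picture, taken with the fingers still beside the handle, agreed to about 2 to 3 crop pixels, roughly 2 mm.
- **Wheel angle:** I never read the joint directly. One full turn follows from pictures taken along the way that show the handle going all the way round.
- **Forces:** the wrist readings at the end of each call were at most about 4 N during pushing. Forces between those readings were not recorded.
- **Other things on the bench:** the bottle, mallet, offcut and boards look unmoved in the last top picture. The arm stands well clear of the press.

No checks failed. The cameras' position estimates differed from each other by 4 to 7 mm. I allowed for this when judging where to stop.

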